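# Weigh the kit carton from behind the reagent bottles

## Robot

A 6-joint arm with a two-finger parallel gripper is mounted at the origin on a cart in front of the work surface, level with it; the furniture and walls round the work are solid. World frame = base frame: x ahead of the robot, y to its left, z up, the work surface at z = 0. Lengths are in mm, angles in rad, forces in N, time in s.
With the tool pointing down it reaches from about 300 to 775 mm from the base axis. Payload 14.6 kg.
Tool frame: the origin (TCP) lies on the centre line of the jaws, within the pads' length; the fingertips stand manip.tip_reach ahead of it and the grasp point (between the pads) lies 2 mm behind it (manip.tip_reach is the distance from the TCP to the fingertips, in mm); z points along the fingers, y is the line along which they close (so a half turn about z gives the same grasp; the last joint's range is limited). The gripper opens to 85 mm and grips with 20 to 120 N. Pads are 22 mm wide; open, the fingers measure 114 mm over their backs; the gripper's body (76 mm by 85 mm) begins 54 mm behind the grasp point. The pads swing forward as they close: fully open they stand 13 mm farther back than shut.
Start: joints at [1.22, 0.3, 1.521, -0, 1.321, -0.067], TCP at [154.001, 527.99, 248.281] pointing down, gripper open.
Joint ranges: [-3.03, 3.03], [-0.79, 2.21], [0.23, 2.52], [-1.04, 4.18], [0, 3.07], [-2.55, 2.55]. Speed limits (rad/s): [2.22, 2.22, 2.57, 3.14, 3.14, 3.14].

## Interface

Orientations are given as [roll, pitch, yaw] about the fixed x, y, z axes, in that order (R = Rz(yaw) Ry(pitch) Rx(roll)).
In Python, from station import manip gives the robot as it stands. The module is installed in compiled form; this text tells all that it offers. Calls block until the motion is done:
- manip.goto(position, orientation): joint-space move of the TCP to a pose.
- manip.servo_line(position, frame=None, rate=150): straight line of the TCP; frame=None keeps the orientation; rate is the mean speed in mm/s.
- manip.goto_joints(angles): joint-space move.
- manip.command_gripper(opening, newtons=None): opening from 0.0 (shut) to 1.0 (fully open); newtons is the grip in N (None keeps the last); returns when the fingers have stopped.
- manip.sleep(seconds).
- manip.inverse_kinematics(position, orientation): joint angles nearest the present ones, or None.
- manip.observe(): the state.
- manip.capture(name): name is "scene" or "top"; returns the picture (384x512x3 uint8, blue, green, red); there is no depth.
- manip.calibration(name): a dict with "K" (3x3 intrinsics, pixels), "R" (3x3) and "t" (3): a world point X has camera coordinates R X + t. Camera axes: x right, y down, z forward; pixel columns grow to the right and rows downward; lengths in mm; the calibration is good to about 2 mm. A picture is of the moment at which its call begins. calibration takes no time and is no camera call.
A pose or a line that the arm cannot do raises manip.Unreachable and nothing moves.
- manip.hand_in(): hands the job in; it is judged then, once.
The state is a dict: "clock": time; "joint_positions": joint angles; "joint_velocities": joint speeds; "joint_efforts": joint torques, N m; "eef_pos": TCP position; "ee_rot": TCP orientation; "contact_force": force on the tool from outside, world axes, zero at the start; "ft_torque": the same for the moment, N m; "opening": opening from 0.0 (shut) to 1.0 (fully open); "gripper_force": force on a finger pad.
Only numpy, scipy, OpenCV 4.12 (cv2) and the standard library are available. Lean on these libraries where they do the work, as an engineer would, in place of code of your own. Each camera call takes 0.05 s, during which the arm holds its last target. There are 200 camera calls.

## Task

The reagent-kit carton at the back of the steel stock tray has to be weighed, but two large screw-cap bottles stand close in front of it. First stand both bottles aside in the ribbed dark grey spill tray, then set the carton, right way up, in the middle of the balance pan and leave it there; after that put each bottle back in the middle of the very disc of the stock tray it came from. Keep the bottles and the carton upright all the time and do not shift anything else on the bench.

Things in the scene. Friction and masses are not known exactly. Their poses are not given: they have to be found in the camera images.
- bottle_salt: large white screw-cap bottle with a red cap, the bigger of the two in the stock tray: body 62 mm in diameter, 115 mm tall over all, cap 40 mm in diameter over the topmost 21 mm (it can be lifted by the cap); about 0.27 kg. Origin: centre of its underside, z up. At the start it stands on one of the two discs of the stock tray, now the left, now the right.
- bottle_buffer: large white screw-cap bottle with a blue cap, the smaller of the two in the stock tray: body 56 mm in diameter, 105 mm tall over all, cap 36 mm in diameter over the topmost 19 mm (it can be lifted by the cap); about 0.16 kg. Origin: centre of its underside, z up. At the start it stands on the other disc.
- carton: white reagent-kit carton, closed and rigid, 95 mm (its x axis) by 62 mm (its y axis) by 50 mm high; about 0.09 kg. It can only be gripped across its 62 mm. At the start it stands in the back half of the stock tray, its long side across the tray (along the tray's y axis), about 11 to 14 mm behind the bottles, too close for a finger to pass. Origin: centre of its underside, z up.
- stock_tray: stock tray, fixed: shallow bare steel tray, 150 (x) by 170 (y) mm, rim 10 mm high, floor 5 mm above the bench. Two dark discs, 70 mm across, level with the floor, at x = -37, y = +39 and -39 mm of its frame, are the bottles' places; the carton starts near x = +36, y = 0. Origin: centre of its underside, x away from the robot, y left, z up (turned up to 9 degrees, as are spill tray and balance).
- spill_tray: spill tray, fixed: shallow dark grey plastic tray with ribbed floor, 130 mm (x) by 170 mm (y), rim 4 mm thick and 14 mm high, floor 4 mm above the bench; empty at the start, with room for both bottles side by side along y. Origin: centre of its underside, x away from the robot, y to the left, z up.
- balance: bench balance, fixed and rigid: white housing 200 mm (x) by 140 mm (y), dark display at the front (-x), square steel pan 120 mm by 120 mm at the back; the middle of the pan is at x = +30 mm, y = 0 of its frame, the pan's top is 60 mm above the bench. Origin: centre of its underside, x away from the robot, y to the left, z up.
- bottle_stain: bystander, leave alone: small brown bottle with a black cap, 38 mm in diameter, 70 mm tall, loose on the bench near the front edge. Origin: centre of its underside.
- lab_timer: bystander, leave alone: white lab timer lying on its back, 66 by 66 by 17 mm, loose on the bench near the front edge. Origin: centre of its underside.
- petri: bystander, leave alone: clear petri dish with lid, 89 mm in diameter, 15 mm high, loose on the bench behind the work. Origin: centre of its underside.
Not all that is in view belongs to the job. What is shaped like the bottle_buffer but orange or yellow is not meant.

How it is judged (in metres and radians):
On the way, in this order (a step that is already met when the one before it is completed fails the run):
1. both bottles stand upright and released in the spill tray, the carton still in its place (x of bottle_salt in the frame of spill_tray between -0.045 and 0.045 m and y of bottle_salt in the frame of spill_tray between -0.065 and 0.065 m and z of each of bottle_salt, bottle_buffer in the frame of spill_tray below 0.01 m and angle between each of bottle_salt, bottle_buffer's own z axis and vertical below 0.12 rad and x of bottle_buffer in the frame of spill_tray between -0.045 and 0.045 m and y of bottle_buffer in the frame of spill_tray between -0.065 and 0.065 m and contact force between each of bottle_salt, bottle_buffer and the fingers below 0.1 N and distance of carton from where it was at the start of the episode below 0.02 m), for 0.2 s.
2. the carton stands released in the middle of the balance pan, both bottles still in the spill tray (x of carton in the frame of balance between 0.015 and 0.045 m and y of carton in the frame of balance between -0.015 and 0.015 m and z of carton in the frame of balance between 0.056 and 0.065 m and angle between each of carton, bottle_salt, bottle_buffer's own z axis and vertical below 0.12 rad and contact force between carton and the fingers below 0.1 N and x of bottle_salt in the frame of spill_tray between -0.045 and 0.045 m and y of bottle_salt in the frame of spill_tray between -0.065 and 0.065 m and z of each of bottle_salt, bottle_buffer in the frame of spill_tray below 0.01 m and x of bottle_buffer in the frame of spill_tray between -0.045 and 0.045 m and y of bottle_buffer in the frame of spill_tray between -0.065 and 0.065 m), for 0.2 s.
3. both bottles are back, each on its own disc (distance of each of bottle_salt, bottle_buffer from where it was at the start of the episode below 0.015 m and angle between each of bottle_salt, bottle_buffer, carton's own z axis and vertical below 0.12 rad and contact force between each of bottle_salt, bottle_buffer, carton and the fingers below 0.1 N and linear speed of each of bottle_salt, bottle_buffer below 0.02 m/s and x of carton in the frame of balance between 0.015 and 0.045 m and y of carton in the frame of balance between -0.015 and 0.015 m and z of carton in the frame of balance between 0.056 and 0.065 m), for 0.2 s.
At the end, for the whole second after the job is handed in: The carton stands upright on the balance pan, its centre within 15 mm of the pan's middle along each pan axis; each bottle stands upright within 15 mm of where it stood at the start (on the disc it came from); all released and at rest (all of step 3 and linear speed of carton below 0.02 m/s); the robot touches nothing.
It fails at once if a bottle or the carton is tipped by more than about 35 degrees (angle between any of bottle_salt, bottle_buffer, carton's own z axis and vertical above 0.6 rad).
It fails at once if a bystander (small brown bottle, timer or petri dish) is shifted by more than 20 mm (distance of any of bottle_stain, lab_timer, petri from where it was at the start of the episode above 0.02 m).
It also fails if it takes over 125 s, if anything falls off the work surface, if the arm or the gripper's body presses on something with over 40 N, if the wrist force passes 120 N, or if a joint passes its speed limit or range.

## Working session

There is one attempt and no reset: what is moved stays moved. The work goes in short steps, each a Python script; the robot and the scene stay as the last script left them, time stands still between calls to the robot, and variables do not carry over. Pictures are saved under pics/ and viewed, at most 14 in all, crops included, and the job is handed in when it is done.

```bash
mkdir -p pics; python3 - <<'E'
from station import manip
import cv2,numpy as np
np.set_printoptions(suppress=True,precision=3)
for n in("scene","top"):
    cv2.imwrite(f"pics/{n}0.png",manip.capture(n)); c=manip.calibration(n); print(n,c["K"],c["R"],c["t"], -c["R"].T@c["t"])
print(manip.tip_reach, manip.observe())
E
```

```text
scene [[360.851   0.    253.614]
 [  0.    360.851 192.741]
 [  0.      0.      1.   ]] [[ 0.819 -0.573 -0.002]
 [-0.291 -0.413 -0.863]
 [ 0.494  0.708 -0.505]] [-406.981  255.466  706.463] [  58.901 -627.829  576.496]
top [[401.244   0.    255.698]
 [  0.    401.244 188.122]
 [  0.      0.      1.   ]] [[ 0.003 -1.    -0.011]
 [-0.998 -0.002 -0.062]
 [ 0.062  0.011 -0.998]] [ 111.312  547.096 1225.066] [ 469.819   98.365 1257.81 ]
17.0 {'clock': 0.1, 'joint_positions': array([ 1.22 ,  0.3  ,  1.522,  0.   ,  1.321, -0.067]), 'joint_velocities': array([ 0.   , -0.   , -0.001, -0.001, -0.002,  0.002]), 'joint_efforts': array([  0.002, -54.437, -36.238,  -0.   ,   0.003,  -0.   ]), 'eef_pos': array([153.931, 527.827, 247.754]), 'ee_rot': array([-3.141, -0.   ,  2.858]), 'contact_force': array([ 0.57 , -1.   , -0.601]), 'ft_torque': array([ 0.026,  0.003, -0.021]), 'gripper_force': 0.0, 'opening': 0.9987952356518834}
```

View pics/scene0.png

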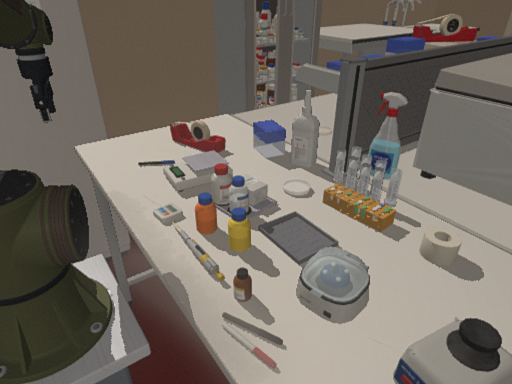

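View pics/top0.png

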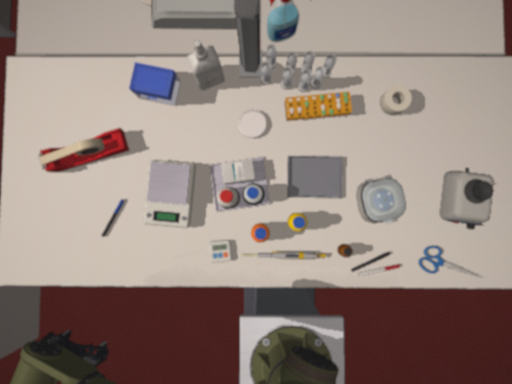

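The top view has the balance at (170,193), the stock tray at (240,183) with red cap (227,197) on the left and blue cap (253,194) on the right, and the carton at (240,171). The spill tray is at (315,177). Decoy bottles stand at (260,233) and (297,222), the petri dish is at (253,124) and the timer at (220,251). I'll enlarge the work area.

```bash
python3 - <<'E'
import cv2
a=cv2.imread("pics/top0.png")[145:245,135:355]; cv2.imwrite("pics/topc.png",cv2.resize(a,None,fx=3.6,fy=3.6,interpolation=cv2.INTER_CUBIC))
a=cv2.imread("pics/scene0.png")[140:265,150:350]; cv2.imwrite("pics/scenec.png",cv2.resize(a,None,fx=4,fy=4,interpolation=cv2.INTER_CUBIC))
E
```

```text
(no output)
```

View pics/topc.png

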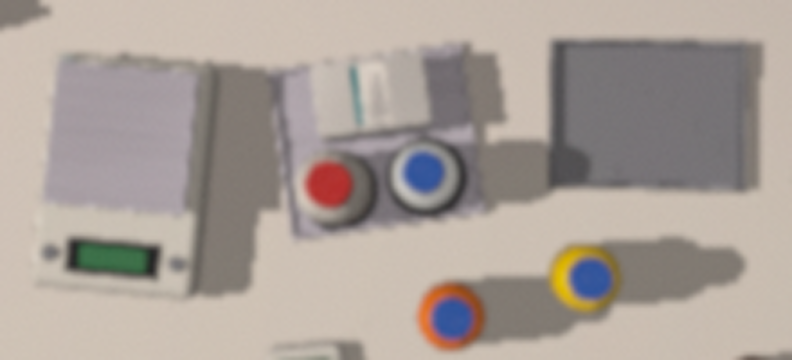

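View pics/scenec.png

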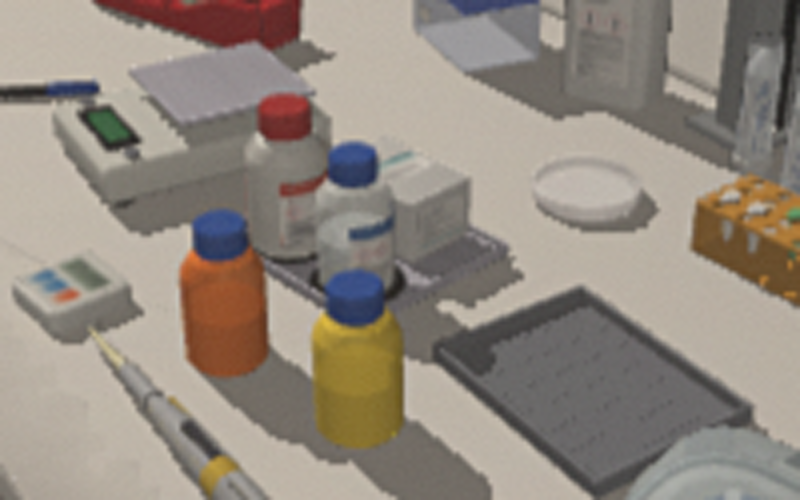

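The crops show pan corners, carton top, tray corners and caps clearly. Next I measure with masks and hand-read corners in both views, triangulating them for height.

```bash
cat > geo.py <<'E'
import numpy as np, cv2
from station import manip
C={n:manip.calibration(n) for n in("scene","top")}
def ray(n,p):
    c=C[n]; d=c["R"].T@np.linalg.solve(c["K"],[p[0],p[1],1.]); return -c["R"].T@np.array(c["t"]),d/np.linalg.norm(d)
def plane(n,p,z):
    o,d=ray(n,p); return o+d*(z-o[2])/d[2]
def tri(pt,ps):
    (o1,d1),(o2,d2)=ray("top",pt),ray("scene",ps)
    s=np.linalg.lstsq(np.c_[d1,-d2],o2-o1,rcond=None)[0]
    a,b=o1+s[0]*d1,o2+s[1]*d2; return (a+b)/2,np.linalg.norm(a-b)
def full(p,n):
    o,f={"top":((135,145),3.6),"scene":((150,140),4.)}[n]; return (np.array(p)+.5)/f-.5+o
E
python3 - <<'E'
from geo import *
np.set_printoptions(suppress=True,precision=1)
im={n:cv2.imread(f"pics/{n}0.png") for n in C}
def blobs(n,col,roi):
    hsv=cv2.cvtColor(im[n],cv2.COLOR_BGR2HSV); h,s,v=cv2.split(hsv)
    m=((h>105)&(h<130)&(s>120)) if col=="blue" else (((h<6)|(h>172))&(s>130))
    q=np.zeros_like(m); x0,y0,x1,y1=roi; q[y0:y1,x0:x1]=1
    k,l,st,ce=cv2.connectedComponentsWithStats((m&q).astype(np.uint8))
    return [(st[i],ce[i]) for i in range(1,k) if st[i][4]>25]
B={}
for col in("red","blue"):
    t=blobs("top",col,(212,180,268,212)); s=blobs("scene",col,(205,160,250,190)); print(col,t,s)
    for (sa,a) in t:
        for (sb,b) in s:
            # top: cap face centre ; scene: mask centre is mid cap
            print(col,"tri",*tri(a,b),"on top plane",plane("top",a,120 if col=="red" else 110), "scene at z-9", plane("scene",b,109 if col=="red" else 100))
P={"pan":([(60,60),(197,68),(185,213),(45,205)],[(255,43),(312,92),(185,125),(130,75)],60),
"spill":([(551,40),(744,42),(742,188),(551,186)],[(583,288),(750,408),(597,488),(437,348)],14),
"carton":([(311,66),(416,50),(431,122),(322,138)],None,55),
"cartonR":([(416,50),(431,122)],[(470,180),(403,208)],55),
"tray":([(275,70),(467,43),(484,210),(295,238)],None,15)}
for k,(t,s,z) in P.items():
    pl=np.array([plane("top",full(p,"top"),z) for p in t]); print(k,"plane",pl[:,:2].tolist() and pl[:,:2].round(1).tolist())
    if len(t)==4:
        print("  centre",pl.mean(0),"sides",[np.linalg.norm(pl[i]-pl[i-1]).round() for i in range(4)],
        "yaw(left->right edges, rot of -y)",[np.degrees(np.arctan2(v[0],-v[1])).round(1) for v in(pl[1]-pl[0],pl[2]-pl[3])],
        "x-dir",[np.degrees(np.arctan2(v[1],v[0])).round(1) for v in(pl[0]-pl[3],pl[1]-pl[2])])
    if s:
        for a,b in zip(t,s): print("   tri",*tri(full(a,"top"),full(b,"scene")))
E
```

```text
red [(array([220, 190,  13,  12, 113], dtype=int32), array([226.2, 195.7]))] [(array([215, 164,  12,  11, 121], dtype=int32), array([220.6, 169. ]))]
red tri [518.4 196.6 107.2] 1.7567476530200592 on top plane [518.6 195.1 120. ] scene at z-9 [515.9 193.9 109. ]
blue [(array([248, 188,  10,  10,  76], dtype=int32), array([252.4, 192.3]))] [(array([233, 176,  11,  10,  82], dtype=int32), array([237.6, 180.6]))]
blue tri [528.8 121.7  98.8] 1.8115192897619163 on top plane [529. 121. 110.] scene at z-9 [526.8 120.2 100. ]
pan plane [[624.5, 426.9], [617.9, 311.9], [496.8, 320.3], [503.2, 437.1]]
  centre [560.6 374.   60. ] sides [np.float64(122.0), np.float64(115.0), np.float64(121.0), np.float64(117.0)] yaw(left->right edges, rot of -y) [np.float64(-3.3), np.float64(-3.1)] x-dir [np.float64(-4.8), np.float64(-4.0)]
   tri [623.4 428.7  56.2] 3.582923380655967
   tri [615.4 314.6  54.9] 7.308844688434339
   tri [496.8 321.1  55.7] 0.20110552209919488
   tri [503.7 438.9  53. ] 0.7844669255378793
spill plane [[648.4, 13.1], [646.9, -153.7], [520.5, -150.6], [521.8, 13.4]]
  centre [584.
[... 430 characters left out ...]
 [634.0, 129.0], [573.4, 116.3], [559.8, 207.3]]
  centre [596.9 167.4  55. ] sides [np.float64(61.0), np.float64(89.0), np.float64(62.0), np.float64(92.0)] yaw(left->right edges, rot of -y) [np.float64(8.8), np.float64(8.5)] x-dir [np.float64(9.1), np.float64(11.9)]
cartonR plane [[634.0, 129.0], [573.4, 116.3]]
   tri [635.5 128.8  48.4] 1.607671845635343
   tri [571.3 117.9  51.1] 5.788691062703573
tray plane [[621.8, 252.2], [645.6, 85.9], [501.0, 71.1], [476.6, 233.6]]
  centre [561.2 160.7  15. ] sides [np.float64(146.0), np.float64(168.0), np.float64(145.0), np.float64(164.0)] yaw(left->right edges, rot of -y) [np.float64(8.1), np.float64(8.6)] x-dir [np.float64(7.3), np.float64(5.9)]
```

Measurements check out: sides, heights and disc layout all agree with the text, with tray yaw about 8°. Now I move the bottles, gripping the caps along the tray's x direction.

```bash
cat > act.py <<'E'
import numpy as np
from station import manip
Y=np.radians(98); UP=260
SALT=(518,195,115.5); BUF=(528.5,120.5,106)
SSALT=(584,-34,114.5); SBUF=(584,-106,105)
def rot(y): return [np.pi,0,y]
def st(tag):
    s=manip.observe(); print(tag,"t%.1f"%s["clock"],"pos",np.round(s["eef_pos"],1),"F",np.round(s["contact_force"],1),"open %.3f grip %.1f"%(s["opening"],s["gripper_force"]))
def over(p,yaw=Y,rate=250): manip.servo_line([p[0],p[1],UP],rot(yaw),rate)
def pick(p,op,newtons,yaw=Y):
    manip.command_gripper(op); over(p,yaw)
    manip.servo_line([p[0],p[1],p[2]+25],None,200); manip.servo_line(p,None,60); st("at")
    manip.command_gripper(0.0,newtons); st("gripped")
    manip.servo_line([p[0],p[1],p[2]+15],None,60); st("lifted"); over(p,yaw)
def place(p,op,yaw=Y):
    over(p,yaw); manip.servo_line([p[0],p[1],p[2]+20],None,200); manip.servo_line([p[0],p[1],p[2]+.5],None,40); manip.sleep(.2); st("down")
    manip.command_gripper(op); manip.sleep(.2); st("released")
    manip.servo_line([p[0],p[1],p[2]+30],None,100); over(p,yaw)
E
python3 - <<'E'
from act import *
for p,y in((BUF,Y),(SALT,Y),(SSALT,Y),(SBUF,Y),((560,374,98),Y-.21)):
    for z in (p[2],UP): print(manip.inverse_kinematics([p[0],p[1],z],rot(y)))
manip.goto([BUF[0],BUF[1],UP],rot(Y)); st("over")
pick(BUF,.75,40)
E
```

```text
[ 1.56600430e-01  4.43531929e-01  1.68222830e+00 -4.44089210e-16
  1.01583243e+00  1.69740895e-02]
[ 1.56600430e-01  2.73172560e-01  1.52768871e+00 -4.44089210e-16
  1.34073138e+00  1.69740895e-02]
[ 2.93865059e-01  4.52267400e-01  1.64289031e+00 -4.44089210e-16
  1.04643494e+00  1.54238719e-01]
[ 2.93865059e-01  2.98829000e-01  1.49483992e+00 -4.44089210e-16
  1.34792373e+00  1.54238719e-01]
[-0.12075971  0.51544921  1.54879031  0.          1.07735314 -0.26038605]
[-0.12075971  0.36991524  1.4006883   0.          1.37098911 -0.26038605]
[-0.24125498  0.54473888  1.52811282  0.          1.06874095 -0.38088132]
[-0.24125498  0.38937137  1.3741347   0.          1.37808658 -0.38088132]
[ 5.34448984e-01  7.15195690e-01  1.26501259e+00 -4.44089210e-16
  1.16138438e+00  6.04822644e-01]
[ 5.34448984e-01  5.78307623e-01  1.09985892e+00 -4.44089210e-16
  1.46342611e+00  6.04822644e-01]
over t2.1 pos [528.3 121.3 260. ] F [-0.3 -0.5  0. ] open 0.998 grip 0.0
at t4.0 pos [528.5 120.5 105.9] F [ 0.2 -0.1 -0.4] open 0.751 grip 0.0
gripped t4.4 pos [528.7 120.5 106.5] F [-1.4 -1.4  5.3] open 0.407 grip 38.8
lifted t4.8 pos [528.6 120.5 121.3] F [-0.5 -0.5 -2. ] open 0.401 grip 38.6
```

```bash
python3 - <<'E'
from act import *
import cv2
place(SBUF,.75); pick(SALT,.75,50); place(SSALT,.75)
over((560,250))
for n,(x0,y0,w,h),f in(("top",(135,145,220,100),3.6),("scene",(150,140,200,140),4)):
    im=manip.capture(n); cv2.imwrite(f"pics/{n}1.png",im); cv2.imwrite(f"pics/{n}1c.png",cv2.resize(im[y0:y0+h,x0:x0+w],None,fx=f,fy=f,interpolation=cv2.INTER_CUBIC))
st("end")
E
```

```text
down t8.3 pos [ 584.  -106.1  105.6] F [-2.4  0.5  4.8] open 0.404 grip 39.8
released t8.9 pos [ 584.  -106.   105.5] F [ 0.1 -0.2 -0.1] open 0.750 grip 0.0
at t12.9 pos [518.  195.  115.4] F [ 0.9 -0.3 -0. ] open 0.756 grip 0.0
gripped t13.2 pos [518.2 195.1 116.1] F [-2.3 -0.1  6.4] open 0.446 grip 50.1
lifted t13.6 pos [518.1 195.  130.8] F [-0.2 -0.1 -2.6] open 0.443 grip 50.2
down t17.0 pos [584.  -34.1 115.2] F [-3.3 -0.   5.2] open 0.446 grip 50.9
released t17.6 pos [584. -34. 115.] F [ 0.5 -0.1 -0.1] open 0.749 grip 0.0
end t20.0 pos [560.3 248.9 260.1] F [ 0.6 -0.4 -0.1] open 0.749 grip 0.0
```

View pics/top1c.png

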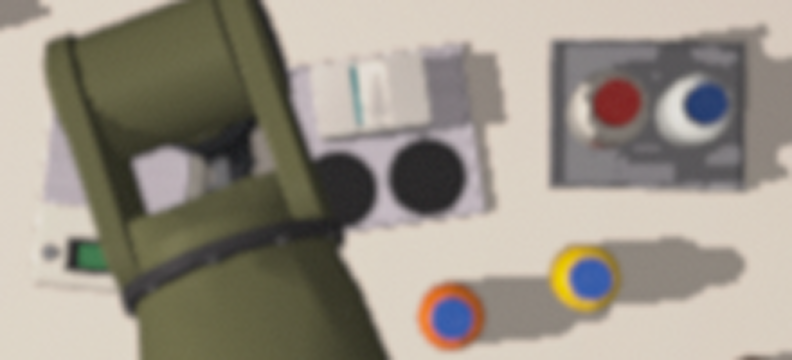

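View pics/scene1c.png

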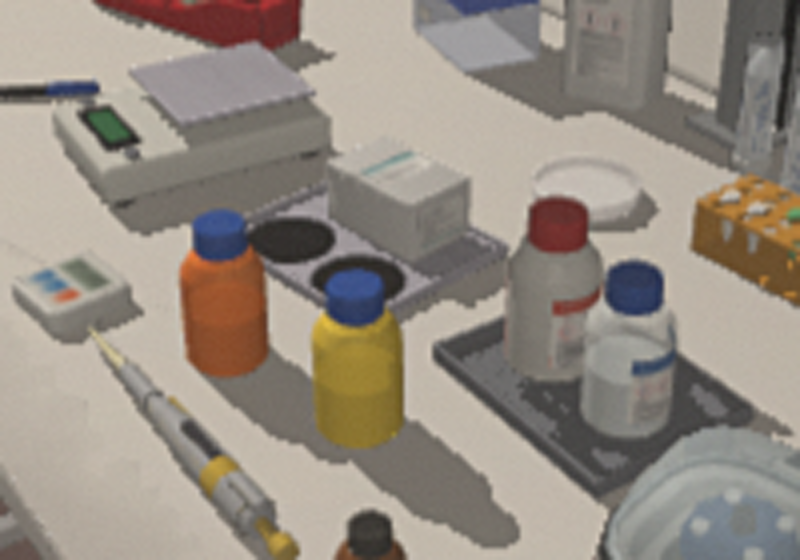

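Both bottles stand upright in the spill tray, red at (617,103) and blue at (706,104) in the top crop. The carton hasn't moved and the discs are free. Carton next.

```bash
python3 - <<'E'
from geo import *
from act import *
im=cv2.imread("pics/top1.png"); m=(im.max(2)<60).astype(np.uint8); m[:, :230]=0; m[:180]=0; m[212:]=0; m[:,275:]=0
k,l,s,c=cv2.connectedComponentsWithStats(m); i=1+np.argmax(s[1:,4]); print("buffer disc",s[i],plane("top",c[i],5))
CA=(597,167.4,38); PAN=(560.5,375,93)
ya,yb=np.radians(99),np.radians(86)
manip.command_gripper(1.0); over(CA,ya)
manip.servo_line([CA[0],CA[1],70],None,200); manip.servo_line(CA,None,60); st("at")
manip.command_gripper(0.0,30); st("gripped")
manip.servo_line([CA[0],CA[1],60],None,60); st("lifted")
manip.servo_line([CA[0],CA[1],160],None,200)
manip.servo_line([PAN[0],PAN[1],160],rot(yb),200); st("over pan")
f0=manip.observe()["contact_force"][2]
manip.servo_line([PAN[0],PAN[1],98],None,100)
z=98
while z>89 and manip.observe()["contact_force"][2]-f0<2.5:
    z-=.5; manip.servo_line([PAN[0],PAN[1],z],None,20)
print("z",z); st("down")
manip.command_gripper(1.0); manip.sleep(.3); st("rel")
manip.servo_line([PAN[0],PAN[1],140],None,100)
over(PAN,yb); over((400,150),Y)
manip.sleep(.2)
for n,(x0,y0,w,h),f in(("top",(135,145,220,100),3.6),("scene",(150,140,200,140),4)):
    im=manip.capture(n); cv2.imwrite(f"pics/{n}2.png",im); cv2.imwrite(f"pics/{n}2c.png",cv2.resize(im[y0:y0+h,x0:x0+w],None,fx=f,fy=f,interpolation=cv2.INTER_CUBIC))
st("end")
E
```

```text
buffer disc [244 185  19  19 283] [529.872976   120.26686707   5.        ]
at t22.7 pos [597.1 167.4  38.1] F [0.3 0.4 0. ] open 0.997 grip 0.0
gripped t23.0 pos [597.3 167.5  38.5] F [ 0.3 -0.5  4. ] open 0.724 grip 33.6
lifted t23.5 pos [597.1 167.4  60.3] F [-0.3 -0.3 -0.6] open 0.723 grip 33.1
over pan t25.4 pos [560.7 374.2 159.7] F [-0.5  0.8 -1. ] open 0.723 grip 33.1
z 93.0
down t28.6 pos [560.6 375.   93.6] F [-2.9 -1.5  5.7] open 0.721 grip 33.7
rel t29.3 pos [560.5 375.   93. ] F [-0.6  0.1 -0.6] open 1.000 grip 0.0
end t32.1 pos [400.1 150.3 259.8] F [-1.   0.3 -0.2] open 1.001 grip 0.0
```

View pics/top2c.png

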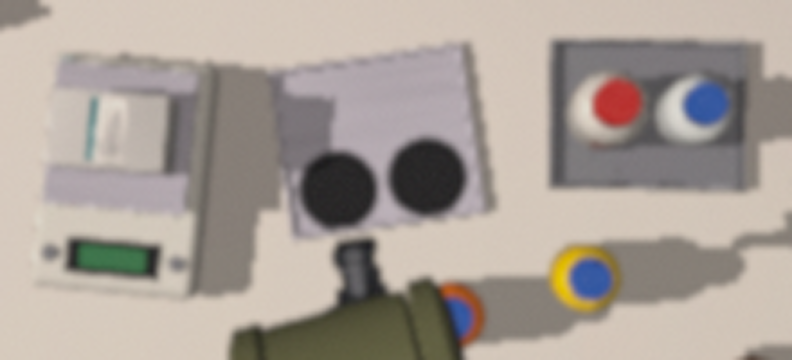

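View pics/scene2c.png

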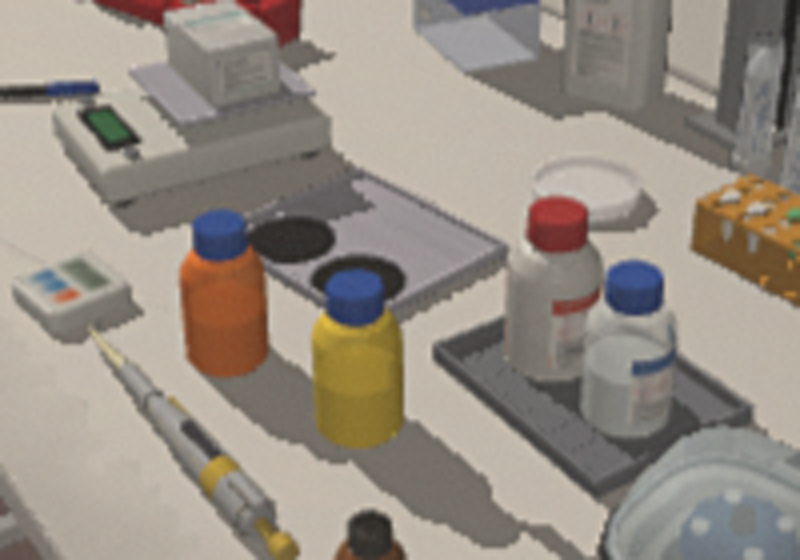

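The carton stands on the pan with its top face around (110,131) in the top crop. I check its centring and the disc centres numerically.

```bash
python3 - <<'E'
from geo import *
np.set_printoptions(suppress=True,precision=1)
t=[(55,90),(171,95),(166,173),(49,163)]; p=np.array([plane("top",full(a,"top"),110) for a in t]); print(p,p.mean(0),[np.linalg.norm(p[i]-p[i-1]) for i in range(4)])
s=[(214,3),(280,45),(210,73),(167,18)]
for a,b in zip(t,s): print(tri(full(a,"top"),full(b,"scene")))
q=np.array([plane("scene",full(b,"scene"),110) for b in s]); print("scene centre",q.mean(0))
im=cv2.imread("pics/top2.png"); m=(im.max(2)<60).astype(np.uint8); m[:180]=0; m[209:]=0; m[:,:215]=0; m[:,275:]=0
k,l,st,c=cv2.connectedComponentsWithStats(m)
for i in range(1,k):
    if st[i,4]>100: print("disc",st[i],plane("top",c[i],5))
E
```

```text
[[593.9 416.7 110. ]
 [590.  323.5 110. ]
 [527.5 326.7 110. ]
 [535.3 420.4 110. ]] [561.7 371.8 110. ] [np.float64(58.684715789601526), np.float64(93.24027934991595), np.float64(62.55889465118044), np.float64(94.05491773570292)]
(array([588.2, 421.3, 105.3]), np.float64(14.038939695720396))
(array([590.4, 326. ,  99.5]), np.float64(1.5652335228551812))
(array([527.9, 331.1,  89.1]), np.float64(1.3789773783887773))
(array([535.8, 422.1, 103.5]), np.float64(0.2240510230200913))
scene centre [547.9 354.5 110. ]
disc [244 185  19  19 287] [530.  120.5   5. ]
disc [219 188  20  19 297] [519.1 197.6   5. ]
```

Carton is within about 3 mm of the pan's middle. I return the bottles using the same grasp poses they left from.

```bash
python3 - <<'E'
from act import *
import cv2
pick(SSALT,.75,50); place(SALT,.75); pick(SBUF,.75,40); place(BUF,.75)
over((400,0)); manip.sleep(.3)
for n,(x0,y0,w,h),f in(("top",(135,145,220,100),3.6),("scene",(150,140,200,140),4)):
    im=manip.capture(n); cv2.imwrite(f"pics/{n}3.png",im); cv2.imwrite(f"pics/{n}3c.png",cv2.resize(im[y0:y0+h,x0:x0+w],None,fx=f,fy=f,interpolation=cv2.INTER_CUBIC))
st("end")
E
python3 - <<'E'
from geo import *
np.set_printoptions(suppress=True,precision=1)
for k in(0,3):
    h,s,v=cv2.split(cv2.cvtColor(cv2.imread(f"pics/top{k}.png"),cv2.COLOR_BGR2HSV)); r=np.zeros_like(h); r[180:212,212:268]=1
    for n,m,z in(("red",((h<6)|(h>172))&(s>130),120),("blue",(h>105)&(h<130)&(s>120),110)):
        q=cv2.moments((m&(r>0)).astype(np.uint8),True); print(k,n,plane("top",(q["m10"]/q["m00"],q["m01"]/q["m00"]),z))
E
```

```text
at t35.0 pos [584.  -34.  114.4] F [-0.5  0.5  0.2] open 0.750 grip 0.0
gripped t35.3 pos [584.2 -34.1 115.1] F [-1.6 -0.9  7.2] open 0.448 grip 50.3
lifted t35.7 pos [584.1 -34.  129.8] F [ 0.2  0.6 -2.5] open 0.443 grip 50.2
down t39.1 pos [518.  195.  116.2] F [-3.2 -1.5  5.3] open 0.446 grip 51.2
released t39.7 pos [518. 195. 116.] F [ 0.6 -0.8  0.7] open 0.751 grip 0.0
at t43.7 pos [ 584.  -106.   104.9] F [-0.3  0.7  1. ] open 0.746 grip 0.0
gripped t44.1 pos [ 584.2 -106.1  105.6] F [-1.3 -0.2  4.9] open 0.406 grip 38.9
lifted t44.5 pos [ 584.1 -106.   120.3] F [ 0.4  0.7 -2.8] open 0.406 grip 38.6
down t47.9 pos [528.5 120.5 106.6] F [-3.3 -0.5  5.7] open 0.406 grip 39.7
released t48.5 pos [528.5 120.5 106.4] F [ 0.4 -0.   0.2] open 0.750 grip 0.0
end t50.9 pos [4.001e+02 2.000e-01 2.599e+02] F [-0.9 -1.3  0.4] open 0.748 grip 0.0
0 red [518.6 195.1 120. ]
0 blue [529. 121. 110.]
3 red [518.1 195.6 120. ]
3 blue [528.5 121.  110. ]
```

View pics/top3c.png

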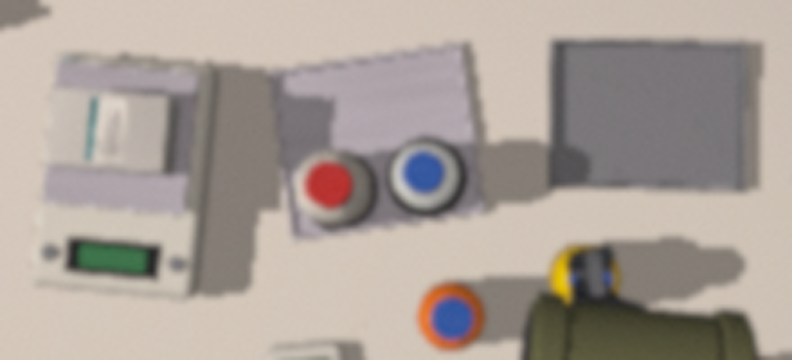

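View pics/scene3c.png

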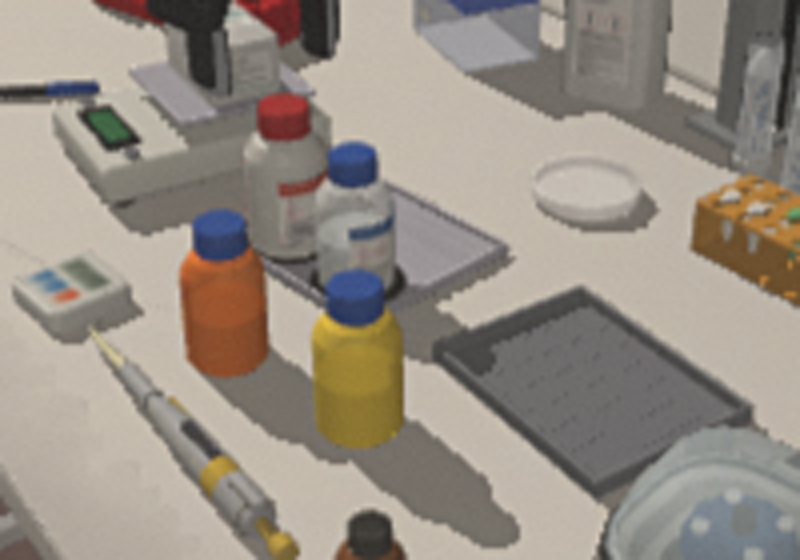

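Both bottles are back on their discs, within 1 mm of where they started: red at (329,185), blue at (424,173) in the top crop. The carton is on the pan and the bystanders in these crops (timer, petri, brown bottle) haven't moved, so I hand in.

```bash
python3 -c "
from station import manip
print(manip.hand_in())"
```

```text
the job is handed in; nothing more can be done
None
```

The job is handed in, verdict not shown: the carton stands about 3 mm from the middle of the balance pan, both bottles are back on their own discs within about 1 mm of where they started, and the bystanders look undisturbed in the pictures.

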